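# Load a crimp contact in the bench crimp tool and take up three ratchet clicks

### The arm

A 6-joint arm with a two-finger parallel gripper is mounted at the origin on the work surface; the furniture and walls round the work are solid. World frame = base frame: x ahead of the robot, y to its left, z up, the work surface at z = 0. Lengths are in m, angles in degrees, forces in N, time in s.
With the tool pointing down it reaches from about 0.4 to 0.825 m from the base axis. Payload 7 kg.
Tool frame: the origin (TCP) lies midway between the tips of the shut fingers; the grasp point (between the pads) lies 19 mm behind it; z points along the fingers, y is the line along which they close (so a half turn about z gives the same grasp; the last joint's range is limited). The gripper opens to 88 mm and grips with 3 to 60 N. Pads are 19 mm wide; open, the fingers measure 130 mm over their backs; the gripper's body (78 mm by 193 mm) begins 47 mm behind the grasp point.
Start: joints at [16.507, 20.546, 0.682, 0, -70.136, -16.507], TCP at [0.675, -0, 0.227] pointing down, gripper open.
Joint ranges: [-176.03, 176.03], [-82.01, 121.73], [-58.28, 71.71], [-173.87, 95.51], [-174.79, -0.11], [-173.66, 173.66]. Speed limits (degrees/s): [136.94, 136.94, 172.46, 180, 180, 180].

### API

Orientations are given as [roll, pitch, yaw] about the fixed x, y, z axes, in that order (R = Rz(yaw) Ry(pitch) Rx(roll)).
In Python, from plant import r gives the robot as it stands. The module is installed in compiled form; this text tells all that it offers.
- The arm moves only by the tool play_rows, never from a script. Its argument "rows" is a list of rows, each an object with "slide": the shift along the tool's x, y, z as a fraction of full scale, a list of three; "delta_rot": the turn, a rotation vector about the tool's x, y, z as a fraction of full scale, a list of three; "fingers": the opening, from -1 (shut) to 1 (fully open). In form: [{"slide": [x, y, z], "delta_rot": [rx, ry, rz], "fingers": fingers}, ...]. A call has 1 to 8 rows; each row shifts and turns the commanded pose from where the row before left it, along the tool's axes as they then stand; what a row does not reach is not made up. Full scale, the value 1, is 0.15 m for a shift and 0.08 rad for a turn. A row lasts 1/8 s, in which the tool goes at most 62.5 mm and 10.7 degrees, less where a joint would pass 70% of its speed; a pose out of reach is approached as far as the arm can. A call with a number of a shift or a turn outside -1 to 1 is refused whole. A call with a gripper value outside its range is refused whole. The fingers move at their own pace and stop on an object; "squeeze" is the grip in N (left out, the last holds). Time passes only in rows, so rows that do not move let the fingers close. It gives the time, the measured TCP pose, the force, the opening and the grip force at its end, in the units of the state.
- r.get_state(): the state, without advancing time (a new reading comes with each control period).
- r.capture(name): name is "scene" or "side" or "wrist"; returns a dict with "image" (384x512x3 uint8, blue, green, red), "fx", "fy", "cx", "cy" (pixels), "R" (3x3) and "t" (3): a world point X has camera coordinates R X + t; the wrist camera has in their place "T_tool_cam" (4x4, takes a point from camera to tool coordinates, whose origin is the TCP and whose axes are the flange's). Camera axes: x right, y down, z forward; pixel columns grow to the right and rows downward; lengths in m; the calibration is good to about 2 mm. The wrist camera is an equidistant fisheye: a pixel r from the principal point sees the ray r / f radians off the axis. A picture is of the moment at which its call begins: read the wrist's pose just before it. There is no depth.
- r.close_job(): hands the job in; it is judged then, once.
The state is a dict: "time_s": time; "joints": joint angles; "qd": joint speeds; "joint_torque": joint torques, N m; "tcp_pos": TCP position; "eef_rot": TCP orientation; "contact_force": force on the tool from outside, world axes, zero at the start; "moment": the same for the moment, N m; "gripper_width": finger opening in m; "gripper_force": force on a finger pad.
Only numpy, scipy, OpenCV 4.12 (cv2) and the standard library are available. Lean on these libraries where they do the work, as an engineer would, in place of code of your own. Each camera call takes 0.05 s, during which the arm holds its last target. There are 200 camera calls.

### The job

Take the gold-coloured crimp contact out of the black block and stand it in the round opening of the bench crimp tool, pin down and barrel up, fully home, while the tool is still open, and let go of it. Then close the tool's red handle exactly three clicks of its ratchet from fully open, so that the indenters just hold the barrel without crimping it (a click too many cannot be taken back), and finish still gripping the handle there, ready for the wire to be put in. Leave the silver contacts, the loupe and the cutters as they are.

Things in the scene. Friction and masses are not known exactly. Their poses are not given: they have to be found in the camera images.
- crimper: Bench crimp tool fixed to the table on a grey base plate 180 x 84 x 10 mm. Origin on the table under the vertical axis of its round opening, z up, x from the fixed handle towards the head. Round dark steel head 72 mm across with the bright cam ring of the moving handle on top (highest part z 81 mm). Fixed black handle along -x, reaching 176 mm from the axis, 19 mm wide, top at z 78 mm.
- mouth (a point): Middle of the opening's mouth, on its vertical axis, level with the cam ring's top, 77 mm above the table. The opening is 24 mm across; 10 to 17 mm below the mouth four steel indenters stand out of its wall, leaving 16 mm between their tips when the tool is open; they close on the barrel as the handle closes.
- seat (a point): On the same axis, 56 mm above the table (21 mm below the mouth): middle of the top face of the locator, which has a straight hole 6.6 mm across and 30 mm deep for the pin. A contact is fully home when the shoulder under its barrel rests here: its pin's tip is then 24 mm below this point, its top 38 mm above, and 17 mm of barrel stands above the cam ring.
- handle (a joint): Angle of the red handle (rad) about the opening's axis: 0 fully open as at the start, growing as it closes, anticlockwise from above, to 0.69. The pawl drops behind a tooth (one click) at 0.11, 0.22, 0.33, 0.44 and so on, beginning 0.013 before; eased off, the handle falls back on the last tooth passed and stays, and it cannot be opened again from there.
- handle_grip (a point): Middle of the red sleeve of the moving handle, 145 mm from the opening's axis, 66 mm above the table; x axis outwards along the handle, z up. Sleeve 80 mm long, 18 wide, 28 tall, free below and at both sides; 0.88 rad from the fixed handle when open. Pushing it shut slowly here takes 4 to 8 N, rising up each tooth and dropping by some 3 N at its click; past the third it grows stiffer as the indenters meet the barrel.
- gold_contact: Gold-coloured (brass) turned crimp contact, 62 mm long, about 30 g: a pin 5 mm across and 24 mm long with a tapered tip, above it a round crimp barrel 10 mm across and 38 mm long, open at the top. Origin at the pin's tip, z along the contact to the barrel. It starts upright in one of the block's holes, its shoulder on the block's top, 38 mm of barrel standing out.
- silver_contact_a: Silver-coloured spare contact of the same size and origin, upright in another hole of the block. Not to be disturbed.
- silver_contact_b: Second silver-coloured spare contact, the same. Not to be disturbed.
- tray: Black block 110 x 46 x 30 mm, fixed to the table, holding the three contacts in a row along its x axis, 34 mm apart, in holes 6.6 mm across and 26 mm deep. Origin under its middle on the table.
- loupe: Black eye loupe, 42 mm across and 36 mm tall, standing beyond the work. Origin under its middle. Not to be disturbed.
- cutters: Red-handled side cutters, 110 mm long, 12 mm tall, lying flat to the right of the crimp tool. Origin under their middle. Not to be disturbed.

How it is judged:
By the outcome, as a careful person would: the job done as asked, in the order asked, and still so for the second after the job is handed in, while the arm keeps its last pose, push and grip.
It also fails if it takes over 70 s, if anything falls off the work surface, if the arm or the gripper's body presses on something with over 40 N, if the wrist force passes 120 N, or if a joint passes its speed limit or range.

## Working session

There is one attempt and no reset: what is moved stays moved. The work goes in short steps, Python scripts to look and compute and a tool call to move; the robot and the scene stay as the last step left them, time stands still between calls to the robot, and variables do not carry over. Pictures are saved under pics/ and viewed, at most 12 in all, crops included, and the job is handed in when it is done.

Besides the shell and the picture viewer there is one more tool, called after ">>>" in YAML: its name, and indented under it one key for each argument. play_rows: Moves the arm, as the interface text tells. Shift numbers are shares of 0.15 m and turn numbers shares of 0.08 rad, none past 1 either way. Its arguments: {"type":"object","properties":{"rows":{"type":"array"},"squeeze":{"type":"number"}},"required":["rows"]}

```bash
mkdir -p pics
python3 - <<'E'
from plant import r
import cv2,pickle,numpy as np
s=r.get_state(); print(s)
d={}
for n in ["scene","side","wrist"]:
    c=r.capture(n); d[n]=c; cv2.imwrite(f"pics/{n}0.png",c["image"]); print(n,{k:np.round(v,3).tolist() for k,v in c.items() if k!="image"})
d['state']=s
pickle.dump(d,open("c0.pkl","wb"))
E
```

```text
{'time_s': 0.0, 'joints': array([ 1.65069663e+01,  2.05909295e+01,  6.32987834e-01, -1.97998229e-02,
       -7.01378231e+01, -1.65067057e+01]), 'qd': array([-0.08472614, -0.04805376,  0.05839887,  0.06843017,  0.02509447,
        0.02061148]), 'joint_torque': array([-8.00930356e-04, -5.82726967e+01,  2.93058443e+01,  6.99745238e+00,
        6.93249181e-03, -2.06530804e-04]), 'tcp_pos': array([ 6.74490793e-01, -3.41634083e-05,  2.25623457e-01]), 'eef_rot': array([ 1.79902893e+02, -9.36599310e-03, -9.00064742e+01]), 'contact_force': array([-0.37906054,  0.35103156,  0.13160276]), 'moment': array([-0.04164773,  0.04516414, -0.00207942]), 'gripper_force': 0.0, 'gripper_width': 0.08752594420986329}
scene {'fx': 413.256, 'fy': 413.256, 'cx': 258.15, 'cy': 197.972, 'R': [[-0.817, -0.577, -0.019], [-0.394, 0.582, -0.711], [0.421, -0.573, -0.703]], 't': [0.525, 0.199, 0.773]}
side {'fx': 372.68, 'fy': 372.68, 'cx': 254.653, 'cy': 187.781, 'R': [[-0.688, 0.725, -0.002], [0.546, 0.517, -0.659], [-0.477, -0.455, -0.752]], 't': [0.273, -0.339, 1.376]}
wrist {'fx': 297.319, 'fy': 297.319, 'cx': 254.381, 'cy': 190.975, 'T_tool_cam': [[0.001, -0.952, -0.306, 0.084], [1.0, 0.001, 0.001, 0.0], [-0.001, -0.306, 0.952, -0.158], [0.0, 0.0, 0.0, 1.0]]}
```

View pics/scene0.png

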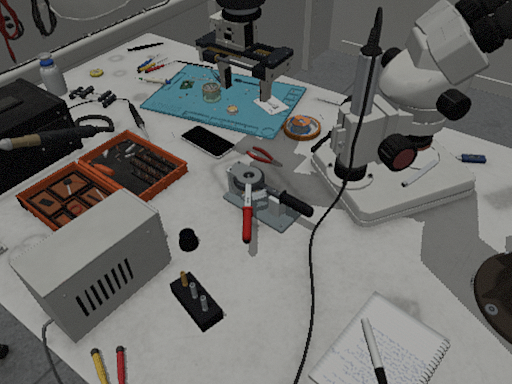

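View pics/wrist0.png

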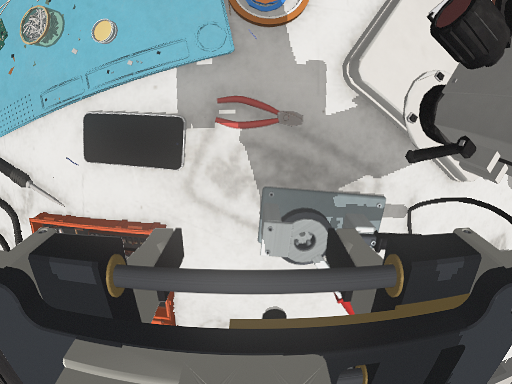

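Scene: the gold contact is at about (184,278), with silvers at (193,290) and (204,302). The crimper opening is near (247,175) and the red handle runs to (247,238). In the wrist view the opening is near (303,240) and the cutters are at (260,113).

```bash
cat > h.py <<'E'
import numpy as np,cv2
from scipy.spatial.transform import Rotation as Ro
def ray(c,u,v,st=None):
    "origin, dir in world"
    if "R" in c:
        R=np.array(c["R"]);t=np.array(c["t"]);d=R.T@np.array([(u-c["cx"])/c["fx"],(v-c["cy"])/c["fy"],1]);return -R.T@t,d/np.linalg.norm(d)
    x=np.array([u-c["cx"],v-c["cy"]])/c["fx"];a=np.linalg.norm(x);d=np.r_[x/a*np.sin(a),np.cos(a)]
    T=np.array(c["T_tool_cam"]);W=Ro.from_euler("xyz",st["eef_rot"],degrees=True).as_matrix()
    return st["tcp_pos"]+W@T[:3,3],W@T[:3,:3]@d
def atz(c,u,v,z,st=None):
    o,d=ray(c,u,v,st);return o+d*(z-o[2])/d[2]
def proj(c,X,st=None):
    if "R" in c:
        p=np.array(c["R"])@X+c["t"];return p[:2]/p[2]*c["fx"]+[c["cx"],c["cy"]]
    T=np.array(c["T_tool_cam"]);W=Ro.from_euler("xyz",st["eef_rot"],degrees=True).as_matrix()
    p=T[:3,:3].T@(W.T@(np.asarray(X)-st["tcp_pos"])-T[:3,3]);a=np.arctan2(np.hypot(*p[:2]),p[2])
    return p[:2]/np.hypot(*p[:2])*a*c["fx"]+[c["cx"],c["cy"]]
E
python3 - <<'E'
import pickle,cv2,numpy as np
from h import *
d=pickle.load(open("c0.pkl","rb"));c=d["scene"]
for z,u,v,n in [(.068,184,273,'gold top'),(.077,247,175,'mouth'),(.066,247,228,'red')]:
    X=atz(c,u,v,z);print(n,X.round(3),'side px',proj(d['side'],X).round(0))
def crop(im,x,y,w,h,k): return cv2.resize(im[y:y+h,x:x+w],None,fx=k,fy=k,interpolation=cv2.INTER_CUBIC)
cv2.imwrite("pics/s1.png",crop(c["image"],160,150,170,190,3)) 
a=crop(c["image"],160,155,160,190,3); 
p=proj(d['side'],atz(c,215,220,.05)).astype(int);print(p)
x,y=p[0]-53,p[1]-95
b=crop(d['side']["image"],max(x,0),max(y,0),106,190,3);print(x,y)
cv2.imwrite("pics/s2.png",np.hstack([a,b]))
E
```

```text
gold top [0.557 0.355 0.068] side px [315. 231.]
mouth [0.615 0.08  0.077] side px [220. 183.]
red [0.528 0.2   0.066] side px [275. 191.]
[257 213]
204 118
```

View pics/s2.png

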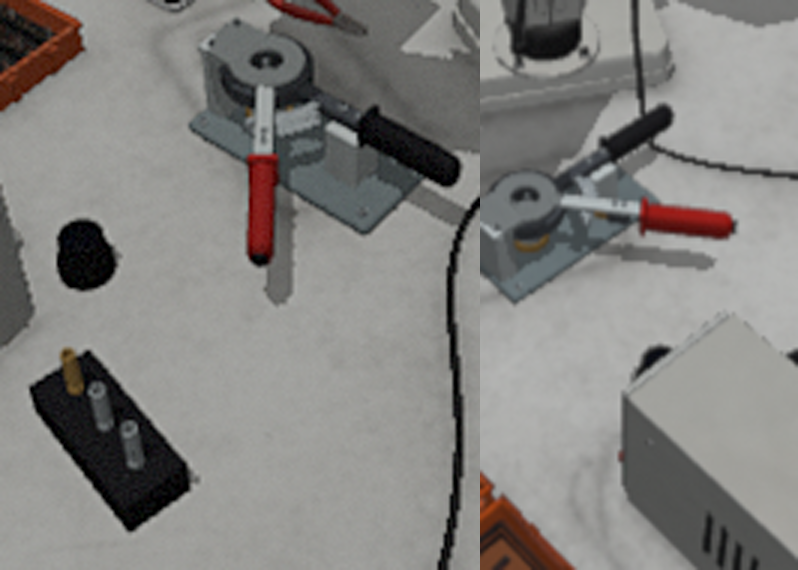

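The crops show the gold contact's top at scene (182.4,272) and the silver tops at (192.3,283.7) and (203.3,296.7). The opening is at scene (249,175.3) and side (219,183.7). The side view of the block is hidden by the grey box.

Run:
```python
import pickle
from h import *
d=pickle.load(open("c0.pkl","rb"));c=d["scene"];s=d["side"]
P=lambda n,X:print(n,np.round(X,4))
for n,u,v in [('gold',182.7,272),('s1',192.3,283.7),('s2',203.3,296.7)]: P(n,atz(c,u,v,.068))
P('goldbase',atz(c,185,284.5,.030))
P('mouth sc',atz(c,249,175.3,.077));P('mouth side',atz(s,219.3,183.7,.077));P('mouth wr',atz(d['wrist'],303,240,.077,d['state']))
P('redtip sc',atz(c,247,240,.066));P('redtip side',atz(s,288.5,193.3,.066))
P('blackend sc',atz(c,160+452/3,155+168/3,.07));P('blackend side',atz(s,204+190/3,118+113/3,.07))
P('loupe base',atz(c,188.5,249,.0));
for z in (0,.1,.12):P('box corner side',atz(s,204+(625-480)/3,118+395/3,z))
# box top corners in scene at z?
for u,v in [(153,192),(17,263),(51,333),(166,240)]:
  P('box',np.r_[atz(c,u,v,.12)[:2],atz(c,u,v,0)[:2]])
```

```text
gold [0.5607 0.3543 0.068 ]
s1 [0.5292 0.3633 0.068 ]
s2 [0.4955 0.3724 0.068 ]
goldbase [0.5605 0.3563 0.03  ]
mouth sc [0.6111 0.0783 0.077 ]
mouth side [0.6172 0.0808 0.077 ]
mouth wr [0.6169 0.0747 0.077 ]
redtip sc [0.5091 0.2254 0.066 ]
redtip side [0.5092 0.2298 0.066 ]
blackend sc [0.4437 0.0907 0.07  ]
blackend side [0.4452 0.0966 0.07  ]
loupe base [0.632  0.2734 0.    ]
box corner side [0.6694 0.2511 0.    ]
box corner side [0.7137 0.2944 0.1   ]
box corner side [0.7226 0.3031 0.12  ]
box [0.7124 0.2665 0.8232 0.1906]
box [0.7797 0.5262 0.9045 0.5045]
box [0.6177 0.5717 0.7087 0.5595]
box [0.6018 0.3426 0.6895 0.2826]
```

>>> play_rows:
  rows:
    - {"slide": [-0.296, 0.095, 0], "delta_rot": [0, 0, 0], "fingers": 1}
    - {"slide": [-0.296, 0.095, 0], "delta_rot": [0, 0, 0], "fingers": 1}
    - {"slide": [-0.296, 0.095, 0], "delta_rot": [0, 0, 0], "fingers": 1}
    - {"slide": [-0.296, 0.095, 0], "delta_rot": [0, 0, 0], "fingers": 1}
    - {"slide": [-0.296, 0.095, 0], "delta_rot": [0, 0, 0], "fingers": 1}
    - {"slide": [-0.296, 0.095, 0], "delta_rot": [0, 0, 0], "fingers": 1}
    - {"slide": [-0.296, 0.095, 0], "delta_rot": [0, 0, 0], "fingers": 1}
    - {"slide": [-0.296, 0.095, 0], "delta_rot": [0, 0, 0], "fingers": 1}

```text
time_s: 1.15
tcp_pos: [0.5602, 0.3565, 0.2263]
eef_rot: [180.0, -0.0, -90.0]
contact_force: [0.4, -0.4, 0.2]
gripper_width: 0.0875
gripper_force: 0.0
```

>>> play_rows:
  rows:
    - {"slide": [0, 0, 0], "delta_rot": [0, 0, -1], "fingers": 1}
    - {"slide": [0, 0, 0], "delta_rot": [0, 0, -1], "fingers": 1}
    - {"slide": [0, 0, 0], "delta_rot": [0, 0, -1], "fingers": 1}
    - {"slide": [0, 0, 0], "delta_rot": [0, 0, -1], "fingers": 1}
    - {"slide": [0, 0, 0], "delta_rot": [0, 0, -1], "fingers": 1}
    - {"slide": [0, 0, 0], "delta_rot": [0, 0, -1], "fingers": 1}
    - {"slide": [0, 0, 0], "delta_rot": [0, 0, -1], "fingers": 1}
    - {"slide": [0, 0, 0], "delta_rot": [0, 0, -1], "fingers": 1}

```text
time_s: 2.15
tcp_pos: [0.5608, 0.355, 0.2262]
eef_rot: [180.0, -0.0, -53.2]
contact_force: [-0.4, -0.1, 0.2]
gripper_width: 0.0874
gripper_force: 0.0
```

>>> play_rows:
  rows:
    - {"slide": [0, 0, 0], "delta_rot": [0, 0, -1], "fingers": 1}
    - {"slide": [0, 0, 0], "delta_rot": [0, 0, -1], "fingers": 1}
    - {"slide": [0, 0, 0], "delta_rot": [0, 0, -1], "fingers": 1}
    - {"slide": [0, 0, 0], "delta_rot": [0, 0, -1], "fingers": 1}
    - {"slide": [0, 0, 0], "delta_rot": [0, 0, -1], "fingers": 1}
    - {"slide": [0, 0, 0], "delta_rot": [0, 0, -1], "fingers": 1}
    - {"slide": [0, 0, 0], "delta_rot": [0, 0, -1], "fingers": 1}
    - {"slide": [0, 0, 0], "delta_rot": [0, 0, -1], "fingers": 1}

```text
time_s: 3.15
tcp_pos: [0.5608, 0.355, 0.2262]
eef_rot: [180.0, 0.0, -16.5]
contact_force: [-0.2, -0.7, -0.3]
gripper_width: 0.0877
gripper_force: 0.0
```

Run:
```python
from plant import r
from h import *
import pickle
s=r.get_state();c=r.capture("wrist");cv2.imwrite("pics/w1.png",cv2.resize(c["image"],None,fx=1.5,fy=1.5))
print(s['tcp_pos'],s['eef_rot'],s['joints'].round(1),s['time_s'])
for X in [(.5607,.3543,.068),(.5292,.3633,.068),(.4955,.3724,.068)]: print(proj(c,X,s)*1.5)
pickle.dump((s,c),open("w1.pkl","wb"))
```

```text
[0.56081947 0.35504641 0.22616848] [ 1.79967293e+02  2.36573854e-02 -1.65130487e+01] [ 49.1  19.5  -0.9  -0.  -69.6  24.4] 3.15
[381.4538157  261.97435909]
[381.85509607 303.97517588]
[382.90209376 345.72435178]
```

View pics/w1.png

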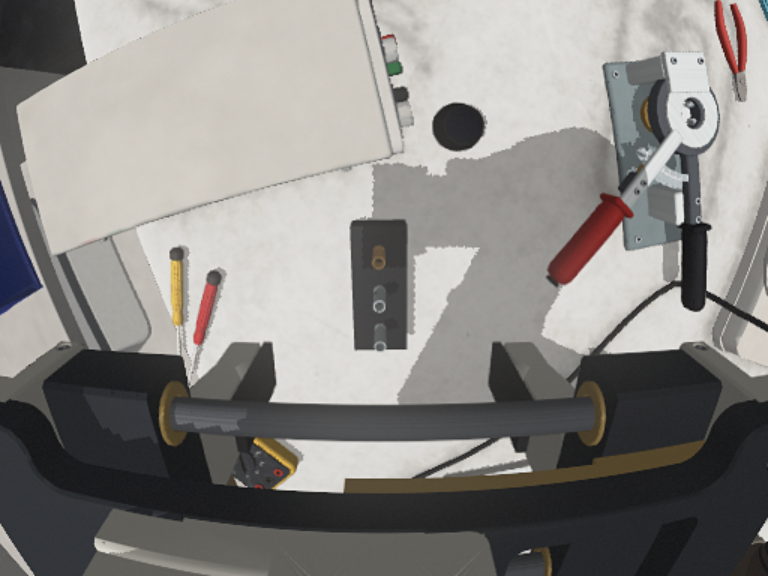

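The wrist view (scaled 1.5×) shows the gold top at about (378.5,264), the silver tops at (380,306) and (381,346), and the opening at (690,111). All agree with the prediction to within 3 px.

Run:
```python
import pickle
from h import *
s,c=pickle.load(open("w1.pkl","rb"))
im=c["image"]; hsv=cv2.cvtColor(im,cv2.COLOR_BGR2HSV)
m=((hsv[...,0]>10)&(hsv[...,0]<28)&(hsv[...,1]>90)); m[:, :235]=0;m[:,270:]=0;m[:155]=0;m[185:]=0
v,u=np.nonzero(m);print(len(u),u.min(),u.max(),v.min(),v.max(),u.mean(),v.mean())
W=Ro.from_euler("xyz",s["eef_rot"],degrees=True).as_matrix()
for n,u,v,z in [('gold',252.2,176.3,.068),('gbase',252.2,166.5,.03),('s1',253.3,204,.068),('s2',254,231,.068),('mouth',690/1.5,111/1.5,.077),('redend',556/1.5,276/1.5,.066),('blkend',694/1.5,303/1.5,.066)]:
  X=atz(c,u,v,z,s);print(n,X.round(4),'tool',(W.T@(X-s['tcp_pos'])).round(4))
```

```text
42 248 256 164 179 252.16666666666666 172.66666666666666
gold [0.5596 0.3571 0.068 ] tool [-0.0017 -0.0017  0.1582]
gbase [0.5617 0.3566 0.03  ] tool [ 0.0005 -0.0019  0.1962]
s1 [0.528  0.3651 0.068 ] tool [-0.0342 -0.0005  0.1582]
s2 [0.4953 0.374  0.068 ] tool [-0.0682  0.0003  0.1582]
mouth [0.6167 0.0806 0.077 ] tool [0.1317 0.2472 0.1493]
redend [0.5114 0.226  0.066 ] tool [-0.0107  0.1377  0.1603]
blkend [0.4452 0.0894 0.066 ] tool [-0.0352  0.2875  0.1603]
```

>>> play_rows:
  rows:
    - {"slide": [-0.005, -0.011, 0.1], "delta_rot": [0, 0, -0.3], "fingers": 1}
    - {"slide": [0, 0, 0.2], "delta_rot": [0, 0, 0], "fingers": 0.6}
    - {"slide": [0, 0, 0.2], "delta_rot": [0, 0, 0], "fingers": 0.2}
    - {"slide": [0, 0, 0.2], "delta_rot": [0, 0, 0], "fingers": 0}
    - {"slide": [0, 0, 0.18], "delta_rot": [0, 0, 0], "fingers": 0}
    - {"slide": [0, 0, 0], "delta_rot": [0, 0, 0], "fingers": 0}

```text
time_s: 3.95
tcp_pos: [0.5591, 0.3555, 0.0912]
eef_rot: [179.7, 0.2, -15.3]
contact_force: [0.4, -0.5, -0.4]
gripper_width: 0.0456
gripper_force: 0.0
```

Run:
```python
from plant import r
from h import *
import pickle
s=r.get_state();c=r.capture("wrist");cv2.imwrite("pics/w2.png",cv2.resize(c["image"][120:340,130:380],None,fx=2.4,fy=2.4,interpolation=cv2.INTER_CUBIC))
print(s['tcp_pos'],s['eef_rot'],s['gripper_width'])
print((proj(c,(.5600,.3560,.068),s)-[130,120])*2.4)
pickle.dump((s,c),open("w2.pkl","wb"))
```

```text
[0.55908401 0.35551129 0.09119228] [ 1.79713650e+02  1.74639687e-01 -1.53490643e+01] 0.04561308284545065
[293.43777629 252.65516485]
```

View pics/w2.png

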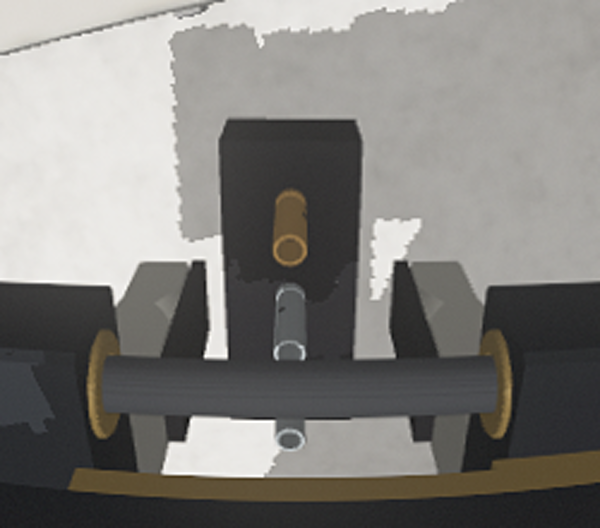

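The gold top is at crop (290,250), i.e. full-image (250.8,224.2). The row stands vertical in the picture, so the yaw is right.

Run:
```python
import pickle
from h import *
s,c=pickle.load(open("w2.pkl","rb"))
W=Ro.from_euler("xyz",s["eef_rot"],degrees=True).as_matrix()
for u,v,z in [(290,250,.068),(290,351,.068),(290,439,.068)]:
  X=atz(c,130+u/2.4,120+v/2.4,z,s);print(X.round(4),'tool',(W.T@(X-s['tcp_pos'])).round(4))
print((proj(c,s['tcp_pos'],s)-[130,120])*2.4)
```

```text
[0.561  0.3567 0.068 ] tool [ 0.0016 -0.0018  0.0232]
[0.529  0.3657 0.068 ] tool [-0.0316 -0.0019  0.0233]
[0.4959 0.3749 0.068 ] tool [-0.066  -0.0021  0.0234]
[296.27390588 294.09833053]
```

>>> play_rows:
  rows:
    - {"slide": [0.011, -0.016, 0.08], "delta_rot": [0, 0, 0], "fingers": 0}
    - {"slide": [0, 0, 0.08], "delta_rot": [0, 0, 0], "fingers": 0}
    - {"slide": [0, 0, 0.075], "delta_rot": [0, 0, 0], "fingers": 0}
    - {"slide": [0, 0, 0], "delta_rot": [0, 0, 0], "fingers": -0.4}
    - {"slide": [0, 0, 0], "delta_rot": [0, 0, 0], "fingers": -0.6}
    - {"slide": [0, 0, 0], "delta_rot": [0, 0, 0], "fingers": -0.7}
    - {"slide": [0, 0, 0], "delta_rot": [0, 0, 0], "fingers": -1}
    - {"slide": [0, 0, 0], "delta_rot": [0, 0, 0], "fingers": -1}
  squeeze: 15

```text
time_s: 5.0
tcp_pos: [0.5631, 0.359, 0.0597]
eef_rot: [-180.0, -0.0, -15.3]
contact_force: [0.4, -0.9, 2.1]
gripper_width: 0.009
gripper_force: 15.0
```

>>> play_rows:
  rows:
    - {"slide": [0, 0, 0], "delta_rot": [0, 0, 0], "fingers": -1}
    - {"slide": [0, 0, 0], "delta_rot": [0, 0, 0], "fingers": -1}
    - {"slide": [0, 0, 0], "delta_rot": [0, 0, 0], "fingers": -1}

```text
time_s: 5.38
tcp_pos: [0.5631, 0.359, 0.0596]
eef_rot: [-180.0, -0.0, -15.3]
contact_force: [0.5, -0.3, 2.8]
gripper_width: 0.0086
gripper_force: 15.0
```

>>> play_rows:
  rows:
    - {"slide": [0, 0, -0.1], "delta_rot": [0, 0, 0], "fingers": -1}
    - {"slide": [0, 0, -0.2], "delta_rot": [0, 0, 0], "fingers": -1}
    - {"slide": [0, 0, -0.2], "delta_rot": [0, 0, 0], "fingers": -1}
    - {"slide": [0, 0, -0.2], "delta_rot": [0, 0, 0], "fingers": -1}
    - {"slide": [0, 0, 0], "delta_rot": [0, 0, 0], "fingers": -1}

```text
time_s: 6.0
tcp_pos: [0.5642, 0.3599, 0.1682]
eef_rot: [-179.7, -0.2, -15.3]
contact_force: [0.0, 0.2, -0.8]
gripper_width: 0.0091
gripper_force: 15.0
```

Run:
```python
from plant import r
from h import *
import pickle
d=pickle.load(open("c0.pkl","rb"))
for z in (0,.1,.2): print(z,[atz(d['wrist'],u,v,z,d['state']).round(3).tolist() for u,v in [(409,157),(345,75),(370,110),(432,35)]])
s=r.get_state();c=r.capture("wrist");cv2.imwrite("pics/w3.png",cv2.resize(c["image"][120:340,130:380],None,fx=2.4,fy=2.4,interpolation=cv2.INTER_CUBIC))
print(s['tcp_pos'],s['eef_rot'],s['gripper_width'])
for z in (.0083,0,-.0537): print(z,(proj(c,s['tcp_pos']+[0,0,z],s)-[130,120])*2.4)
W=Ro.from_euler("xyz",s["eef_rot"],degrees=True).as_matrix()
print('to mouth, tool',(W.T@(np.array([.6162,.0795,.077])-s['tcp_pos'])).round(4))
pickle.dump((s,c),open("w3.pkl","wb"))
```

```text
0 [[0.45, -0.012, 0.0], [0.556, -0.119, 0.0], [0.518, -0.075, 0.0], [0.419, -0.195, 0.0]]
0.1 [[0.509, -0.031, 0.1], [0.587, -0.11, 0.1], [0.559, -0.077, 0.1], [0.486, -0.166, 0.1]]
0.2 [[0.567, -0.05, 0.2], [0.618, -0.101, 0.2], [0.6, -0.08, 0.2], [0.552, -0.137, 0.2]]
[0.56416241 0.35990298 0.1682396 ] [-1.79730854e+02 -1.68998767e-01 -1.52669247e+01] 0.00912339656385054
0.0083 [296.04943575 310.1304175 ]
0 [296.27210308 294.07917735]
-0.0537 [297.36148313 215.73335465]
to mouth, tool [0.1238 0.2572 0.0904]
```

View pics/w3.png

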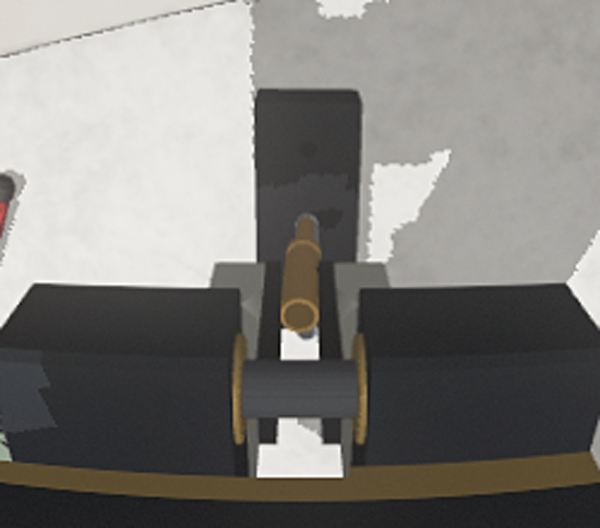

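The contact is held. Its top is at crop (299,316) and its pin tip at (308,218). A plumb line through the TCP would run from (296,310) to (297,216), so the tip leans towards tool +y.

>>> play_rows:
  rows:
    - {"slide": [0.137, 0.286, 0], "delta_rot": [0, 0, 0], "fingers": -1}
    - {"slide": [0.137, 0.286, 0], "delta_rot": [0, 0, 0], "fingers": -1}
    - {"slide": [0.137, 0.286, 0], "delta_rot": [0, 0, 0], "fingers": -1}
    - {"slide": [0.137, 0.286, 0], "delta_rot": [0, 0, 0], "fingers": -1}
    - {"slide": [0.137, 0.286, 0], "delta_rot": [0, 0, 0], "fingers": -1}
    - {"slide": [0.137, 0.286, 0], "delta_rot": [0, 0, 0], "fingers": -1}
    - {"slide": [0, 0, 0], "delta_rot": [0, 0, -1], "fingers": -1}
    - {"slide": [0, 0, 0], "delta_rot": [0, 0, -1], "fingers": -1}

```text
time_s: 7.05
tcp_pos: [0.6134, 0.0768, 0.1634]
eef_rot: [180.0, 0.1, -6.1]
contact_force: [-0.0, -0.2, -0.3]
gripper_width: 0.0091
gripper_force: 15.0
```

>>> play_rows:
  rows:
    - {"slide": [0, 0, 0], "delta_rot": [0, 0, -1], "fingers": -1}
    - {"slide": [0, 0, 0], "delta_rot": [0, 0, -1], "fingers": -1}
    - {"slide": [0, 0, 0], "delta_rot": [0, 0, -1], "fingers": -1}
    - {"slide": [0, 0, 0], "delta_rot": [0, 0, -1], "fingers": -1}
    - {"slide": [0, 0, 0.1], "delta_rot": [0, 0, 0], "fingers": -1}
    - {"slide": [0, 0, 0], "delta_rot": [0, 0, 0], "fingers": -1}
    - {"slide": [0, 0, 0], "delta_rot": [0, 0, 0], "fingers": -1}

```text
time_s: 7.92
tcp_pos: [0.6138, 0.0779, 0.1488]
eef_rot: [180.0, 0.1, 12.2]
contact_force: [-0.9, -0.0, 0.3]
gripper_width: 0.0087
gripper_force: 15.0
```

Run:
```python
from plant import r
from h import *
import pickle
s0,c0=pickle.load(open("w3.pkl","rb"))
T=np.array(c0["T_tool_cam"])
def tz(c,u,v,z): # tool point at tool z
    S={"tcp_pos":np.zeros(3),"eef_rot":[0,0,0]};o,d=ray(c,u,v,S);return o+d*(z-o[2])/d[2]
for u,v,z in [(299,316,-.0083),(303.5,247,.0297),(308,219,.0530)]: print(tz(c0,130+u/2.4,120+v/2.4,z).round(4))
s=r.get_state();c=r.capture("wrist");sd=r.capture("side");sc=r.capture("scene")
a=cv2.resize(c["image"][120:280,170:340],None,fx=3,fy=3,interpolation=cv2.INTER_CUBIC)
def cr(k):
    p=proj(k,s['tcp_pos']-[0,0,.04]).astype(int);x,y=p[0]-45,p[1]-40
    print('crop',x,y);return cv2.resize(k["image"][y:y+80,x:x+96],None,fx=3,fy=3,interpolation=cv2.INTER_CUBIC)
cv2.imwrite("pics/w4.png",np.hstack([a,np.vstack([cr(sd),cr(sc)])]))
print(s['tcp_pos'],s['eef_rot'])
print('mouth px',(proj(c,(.6162,.0795,.077),s)-[170,120])*3)
pickle.dump((s,c,sd,sc),open("w4.pkl","wb"))
```

```text
[-0.0016  0.0007 -0.0083]
[-0.0004  0.002   0.0297]
[-0.001   0.0036  0.053 ]
crop 173 134
crop 202 123
[0.61380167 0.07792306 0.14879036] [1.79982028e+02 6.10286354e-02 1.21615156e+01]
mouth px [247.71254743 234.56837673]
```

View pics/w4.png

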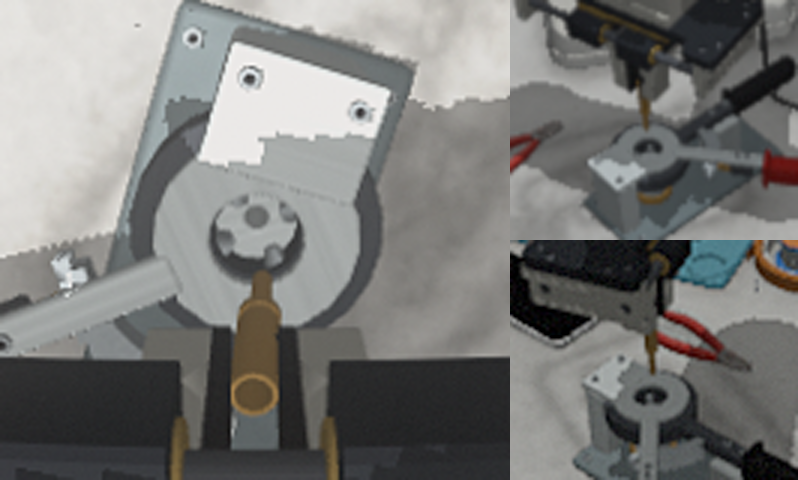

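Wrist crop (3×, origin 170,120): mouth circle at about (256,235), locator hole at about (257,215.5), pin tip at about (262,273), shoulder at (258,310) and barrel top at (255,394). The side and scene crops also show the tip above the opening.

```bash
cat >> h.py <<'E'
def tz(c,u,v,z):
    S={"tcp_pos":np.zeros(3),"eef_rot":[0,0,0]};o,d=ray(c,u,v,S);return o+d*(z-o[2])/d[2]
E
python3 - <<'E'
import pickle
from h import *
s,c,sd,sc=pickle.load(open("w4.pkl","rb"))
f=lambda u,v,z:tz(c,170+u/3,120+v/3,z).round(4)
h=s['tcp_pos'][2]
print('mouth',f(256,235,h-.077),'seat',f(257,215.5,h-.056))
print('top',f(255,394,-.0083),'shoulder',f(258,306,.0297),'tip',f(262,273,.053))
# image mask of gold for axis
im=c["image"];hsv=cv2.cvtColor(im,cv2.COLOR_BGR2HSV);m=(hsv[...,0]>8)&(hsv[...,0]<30)&(hsv[...,1]>80)
for v in range(208,262,4):
    u=np.nonzero(m[v,235:275])[0]
    if len(u):print(v,u.min()+235,u.max()+235,((u.min()+u.max())/2+235-170+.5)*3,(v-120)*3)
E
```

```text
mouth [0.0026 0.0012 0.0718] seat [0.0014 0.0016 0.0928]
top [-0.0016  0.0007 -0.0083] shoulder [0.0001 0.0015 0.0297] tip [-0.001   0.0027  0.053 ]
212 255 259 262.5 276
216 254 259 261.0 288
220 252 260 259.5 300
224 250 262 259.5 312
228 249 262 258.0 324
232 248 261 255.0 336
236 248 262 256.5 348
240 247 262 255.0 360
244 247 262 255.0 372
248 247 262 255.0 384
252 247 262 255.0 396
256 249 259 253.5 408
```

>>> play_rows:
  rows:
    - {"slide": [0.018, 0.003, 0], "delta_rot": [0.42, 0, 0], "fingers": -1}
    - {"slide": [0, 0.003, 0.08], "delta_rot": [0, 0, 0], "fingers": -1}
    - {"slide": [0, 0.003, 0.08], "delta_rot": [0, 0, 0], "fingers": -1}
    - {"slide": [0, 0.002, 0.06], "delta_rot": [0, 0, 0], "fingers": -1}
    - {"slide": [0, 0, 0], "delta_rot": [0, 0, 0], "fingers": -1}
    - {"slide": [0, 0, 0], "delta_rot": [0, 0, 0], "fingers": -1}

```text
time_s: 8.82
tcp_pos: [0.6169, 0.0782, 0.1164]
eef_rot: [-178.1, -0.0, 12.2]
contact_force: [-0.7, -0.0, -0.7]
gripper_width: 0.0089
gripper_force: 15.0
```

Run:
```python
from plant import r
from h import *
import pickle
s=r.get_state();c=r.capture("wrist");sd=r.capture("side");sc=r.capture("scene")
a=cv2.resize(c["image"][140:260,200:310],None,fx=5,fy=5,interpolation=cv2.INTER_CUBIC)
def cr(k):
    p=proj(k,s['tcp_pos']-[0,0,.02]).astype(int);x,y=p[0]-20,p[1]-30
    print('crop',x,y);return cv2.resize(k["image"][y:y+60,x:x+48],None,fx=5,fy=5,interpolation=cv2.INTER_CUBIC)
cv2.imwrite("pics/w5.png",np.hstack([a,np.vstack([cr(sd),cr(sc)])]))
print(s['tcp_pos'],s['eef_rot'],s['contact_force'])
pickle.dump((s,c,sd,sc),open("w5.pkl","wb"))
```

```text
crop 198 148
crop 226 137
[0.61693746 0.07821433 0.11639995] [-1.78089755e+02 -7.98122785e-03  1.22337471e+01] [-0.74650576 -0.00167017 -0.71555409]
```

View pics/w5.png

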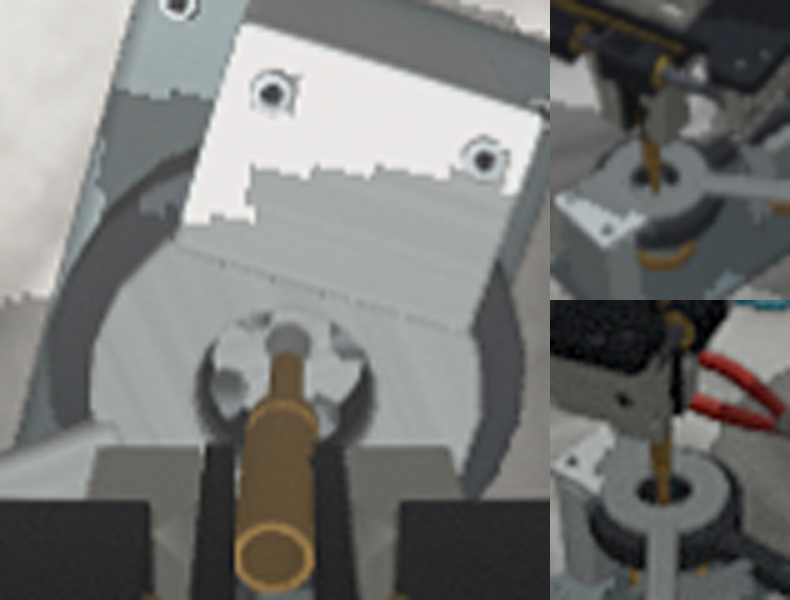

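Wrist crop (5×, origin 200,140): barrel top (273,557), shoulder (282,410), pin tip (288,356), locator hole (289,338). In the side and scene crops the contact looks slightly tilted, so I'll compare it with the true vertical in each view.

Run:
```python
import pickle
from h import *
from scipy.optimize import least_squares
s,c,sd,sc=pickle.load(open("w5.pkl","rb"))
def mask(im,x0,x1,y0,y1):
    hsv=cv2.cvtColor(im,cv2.COLOR_BGR2HSV);m=(hsv[...,0]>8)&(hsv[...,0]<30)&(hsv[...,1]>80)&(hsv[...,2]>30)
    for v in range(y0,y1):
        u=np.nonzero(m[v,x0:x1])[0]+x0
        if len(u):yield v,u.min(),u.max()
for n,k,o in [('side',sd,(198,148)),('scene',sc,(226,137))]:
    print(n,list(mask(k['image'],o[0]+12,o[0]+28,o[1]+18,o[1]+44)))
    a=proj(k,s['tcp_pos']);b=proj(k,s['tcp_pos']-[0,0,.0537]);print('vertical',a,b)
f=lambda u,v,z:tz(c,200+u/5,140+v/5,z).round(4)
W=Ro.from_euler("xyz",s["eef_rot"],degrees=True).as_matrix()
h=s['tcp_pos'][2]
w=lambda p:np.round(s['tcp_pos']+W@p,4)
print('top',w(f(273,557,-.0083)),'sh',w(f(282,408,.0297)),'tip',w(f(288,356,.053)))
for n,u,v,z in [('mouth',284,382,.077),('seat',289,338,.056)]: print(n,atz(c,200+u/5,140+v/5,z,s).round(4))
```

```text
side [(171, np.int64(215), np.int64(215)), (172, np.int64(215), np.int64(215)), (176, np.int64(217), np.int64(217)), (177, np.int64(217), np.int64(219)), (178, np.int64(217), np.int64(219)), (179, np.int64(217), np.int64(219)), (180, np.int64(217), np.int64(219)), (181, np.int64(217), np.int64(219)), (182, np.int64(217), np.int64(219)), (183, np.int64(218), np.int64(219)), (184, np.int64(218), np.int64(219)), (185, np.int64(219), np.int64(219))]
vertical [217.57870007 172.90428309] [219.10986131 186.71064501]
scene [(164, np.int64(249), np.int64(249)), (165, np.int64(249), np.int64(249)), (166, np.int64(246), np.int64(249)), (167, np.int64(246), np.int64(249)), (168, np.int64(246), np.int64(249)), (169, np.int64(247), np.int64(249)), (170, np.int64(247), np.int64(249)), (171, np.int64(247), np.int64(249)), (172, np.int64(247), np.int64(249)), (173, np.int64(247), np.int64(249)), (174, np.int64(247), np.int64(249)), (175, np.int64(247), np.int64(249)), (176, np.int64(247), np.int64(249)), (177, np.int64(248), np.int64(249))]
vertical [246.24130009 160.81193623] [247.16866352 179.01750725]
top [0.6155 0.0771 0.1247] sh [0.6175 0.0775 0.0867] tip [0.616  0.0769 0.0633]
mouth [0.6173 0.0775 0.077 ]
seat [0.6161 0.0769 0.056 ]
```

Contact is vertical and the tip sits directly over the locator hole: tip (.6160,.0769), seat (.6161,.0769). Going down.

>>> play_rows:
  rows:
    - {"slide": [0, 0.001, 0.03], "delta_rot": [0, 0, 0], "fingers": -1}
    - {"slide": [0, 0.001, 0.02], "delta_rot": [0, 0, 0], "fingers": -1}
    - {"slide": [0, 0.001, 0.03], "delta_rot": [0, 0, 0], "fingers": -1}
    - {"slide": [0, 0, 0], "delta_rot": [0, 0, 0], "fingers": -1}
    - {"slide": [0, 0, 0], "delta_rot": [0, 0, 0], "fingers": -1}

```text
time_s: 9.6
tcp_pos: [0.6169, 0.078, 0.1043]
eef_rot: [-178.1, 0.0, 12.2]
contact_force: [-0.1, -0.4, -1.1]
gripper_width: 0.0089
gripper_force: 15.0
```

>>> play_rows:
  rows:
    - {"slide": [0, 0.001, 0.03], "delta_rot": [0, 0, 0], "fingers": -1}
    - {"slide": [0, 0.001, 0.03], "delta_rot": [0, 0, 0], "fingers": -1}
    - {"slide": [0, 0.001, 0.03], "delta_rot": [0, 0, 0], "fingers": -1}
    - {"slide": [0, 0, 0], "delta_rot": [0, 0, 0], "fingers": -1}

```text
time_s: 10.1
tcp_pos: [0.6164, 0.0779, 0.0901]
eef_rot: [-178.1, 0.1, 12.2]
contact_force: [-0.2, -0.9, 0.2]
gripper_width: 0.0089
gripper_force: 15.0
```

>>> play_rows:
  rows:
    - {"slide": [0, 0.001, 0.02], "delta_rot": [0, 0, 0], "fingers": -1}
    - {"slide": [0, 0, 0.007], "delta_rot": [0, 0, 0], "fingers": -1}
    - {"slide": [0, 0, 0], "delta_rot": [0, 0, 0], "fingers": -1}
    - {"slide": [0, 0, 0], "delta_rot": [0, 0, 0], "fingers": -1}

```text
time_s: 10.6
tcp_pos: [0.6169, 0.0781, 0.0868]
eef_rot: [-178.1, -0.0, 12.2]
contact_force: [-0.8, 0.9, 0.4]
gripper_width: 0.0087
gripper_force: 15.0
```

>>> play_rows:
  rows:
    - {"slide": [0, 0, 0.01], "delta_rot": [0, 0, 0], "fingers": -1}
    - {"slide": [0, 0, 0], "delta_rot": [0, 0, 0], "fingers": -1}
    - {"slide": [0, 0, 0], "delta_rot": [0, 0, 0], "fingers": -1}

```text
time_s: 10.98
tcp_pos: [0.617, 0.0782, 0.0856]
eef_rot: [-178.1, -0.0, 12.2]
contact_force: [-0.1, -0.2, 2.9]
gripper_width: 0.0089
gripper_force: 15.0
```

>>> play_rows:
  rows:
    - {"slide": [0, 0, 0], "delta_rot": [0, 0, 0], "fingers": -0.5}
    - {"slide": [0, 0, 0], "delta_rot": [0, 0, 0], "fingers": -0.4}
    - {"slide": [0, 0, 0], "delta_rot": [0, 0, 0], "fingers": -0.4}
    - {"slide": [0, 0, -0.1], "delta_rot": [0, 0, 0], "fingers": -0.4}
    - {"slide": [0, 0, -0.2], "delta_rot": [-0.42, 0, 0], "fingers": -0.4}
    - {"slide": [0, 0, -0.1], "delta_rot": [0, 0, 0], "fingers": -0.4}
    - {"slide": [0, 0, 0], "delta_rot": [0, 0, 0], "fingers": -0.4}

```text
time_s: 11.85
tcp_pos: [0.6178, 0.0771, 0.1468]
eef_rot: [-179.9, -0.2, 12.2]
contact_force: [-0.8, 0.5, -0.9]
gripper_width: 0.0264
gripper_force: 0.0
```

Run:
```python
from plant import r
from h import *
import pickle
s=r.get_state();c=r.capture("wrist");sd=r.capture("side");sc=r.capture("scene")
a=cv2.resize(c["image"][120:240,180:290],None,fx=5,fy=5,interpolation=cv2.INTER_CUBIC)
X=np.array([.6165,.0775,.08])
def cr(k):
    p=proj(k,X).astype(int);x,y=p[0]-24,p[1]-30
    print('crop',x,y);
    for z in (.094,.077): print((proj(k,[*X[:2],z])-[x,y])*5)
    return cv2.resize(k["image"][y:y+60,x:x+48],None,fx=5,fy=5,interpolation=cv2.INTER_CUBIC)
cv2.imwrite("pics/w6.png",np.hstack([a,np.vstack([cr(sd),cr(sc)])]))
print(s['tcp_pos'],s['eef_rot'],s['contact_force'],s['gripper_width'])
for z in (.094,.077): print(z,(proj(c,[*X[:2],z],s)-[180,120])*5)
pickle.dump((s,c,sd,sc),open("w6.pkl","wb"))
```

```text
crop 194 152
[120.84934255 132.87476573]
[123.25979849 154.58766259]
crop 223 143
[119.92445556 127.42676123]
[121.36023491 156.05613974]
[0.61779436 0.07709647 0.14682998] [-1.79923331e+02 -1.69430998e-01  1.22319178e+01] [-0.82853302  0.47390399 -0.85689617] 0.02641010776683422
0.094 [365.30790328 457.26208392]
0.077 [365.79224406 418.79298486]
```

View pics/w6.png

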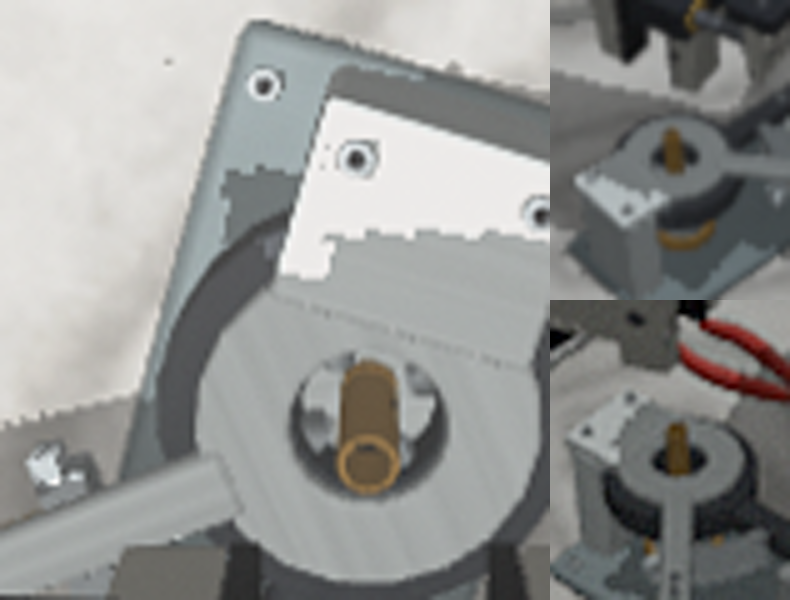

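The contact stands upright and home, with the barrel top at wrist (368,465) against a predicted (365,457). In the side and scene views it stands about 17 mm above the ring. Next is the handle.

>>> play_rows:
  rows:
    - {"slide": [-0.096, -0.224, 0], "delta_rot": [0, 0, 0], "fingers": 0.2}
    - {"slide": [-0.096, -0.224, 0], "delta_rot": [0, 0, 0], "fingers": 0.2}
    - {"slide": [-0.096, -0.223, 0], "delta_rot": [0, 0, 0], "fingers": 0.2}
    - {"slide": [-0.096, -0.223, 0], "delta_rot": [0, 0, 0], "fingers": 0.2}
    - {"slide": [0, 0, 0], "delta_rot": [0, 0, 1], "fingers": 0.2}
    - {"slide": [0, 0, 0], "delta_rot": [0, 0, 1], "fingers": 0.2}
    - {"slide": [0, 0, 0], "delta_rot": [0, 0, 1], "fingers": 0.2}
    - {"slide": [0, 0, 0], "delta_rot": [0, 0, 1], "fingers": 0.2}

```text
time_s: 13.0
tcp_pos: [0.5319, 0.1951, 0.144]
eef_rot: [179.9, 0.1, -6.3]
contact_force: [0.3, -0.7, 0.3]
gripper_width: 0.0526
gripper_force: 0.0
```

>>> play_rows:
  rows:
    - {"slide": [0, 0, 0], "delta_rot": [0, 0, 1], "fingers": 0.2}
    - {"slide": [0, 0, 0], "delta_rot": [0, 0, 1], "fingers": 0.2}
    - {"slide": [0, 0, 0], "delta_rot": [0, 0, 1], "fingers": 0.2}
    - {"slide": [0, 0, 0], "delta_rot": [0, 0, 1], "fingers": 0.2}
    - {"slide": [0, 0, 0], "delta_rot": [0, 0, 1], "fingers": 0.2}
    - {"slide": [0, 0, 0], "delta_rot": [0, 0, 1], "fingers": 0.2}
    - {"slide": [0, 0, 0], "delta_rot": [0, 0, 1], "fingers": 0.2}
    - {"slide": [0, 0, 0], "delta_rot": [0, 0, 1], "fingers": 0.2}

```text
time_s: 14.0
tcp_pos: [0.532, 0.195, 0.144]
eef_rot: [179.9, 0.0, -43.0]
contact_force: [0.5, 0.2, 0.7]
gripper_width: 0.0526
gripper_force: 0.0
```

>>> play_rows:
  rows:
    - {"slide": [0, 0, 0], "delta_rot": [0, 0, 1], "fingers": 0.2}
    - {"slide": [0, 0, 0], "delta_rot": [0, 0, 1], "fingers": 0.2}
    - {"slide": [0, 0, 0], "delta_rot": [0, 0, 0.6], "fingers": 0.2}
    - {"slide": [0, 0, 0], "delta_rot": [0, 0, 0], "fingers": 0.2}
    - {"slide": [0, 0, 0], "delta_rot": [0, 0, 0], "fingers": 0.2}

```text
time_s: 14.62
tcp_pos: [0.5322, 0.1953, 0.1446]
eef_rot: [179.9, 0.0, -54.7]
contact_force: [0.4, 0.7, -0.7]
gripper_width: 0.0523
gripper_force: 0.0
```

Run:
```python
from plant import r
from h import *
import pickle
s=r.get_state();c=r.capture("wrist");cv2.imwrite("pics/w7.png",cv2.resize(c["image"][60:340,110:400],None,fx=2,fy=2,interpolation=cv2.INTER_CUBIC))
print(s['tcp_pos'],s['eef_rot'],s['gripper_width'],s['joints'].round(1))
f=lambda X:((proj(c,X,s)-[110,60])*2).round(0)
O=np.array([.6165,.0775])
for rr in (.105,.145,.185): print(rr,f([*(O+rr*np.array([-.576,.817])),.08]))
print('barrel top',f([*O,.094]))
pickle.dump((s,c),open("w7.pkl","wb"))
```

```text
[0.53221961 0.19527217 0.14461575] [ 1.79941607e+02  7.52727032e-03 -5.46579241e+01] 0.05230144800661706 [ 39.9  14.4 -19.6  -0.  -56.1  -4.6]
0.105 [284. 192.]
0.145 [284. 291.]
0.185 [284. 378.]
barrel top [285. -93.]
```

View pics/w7.png

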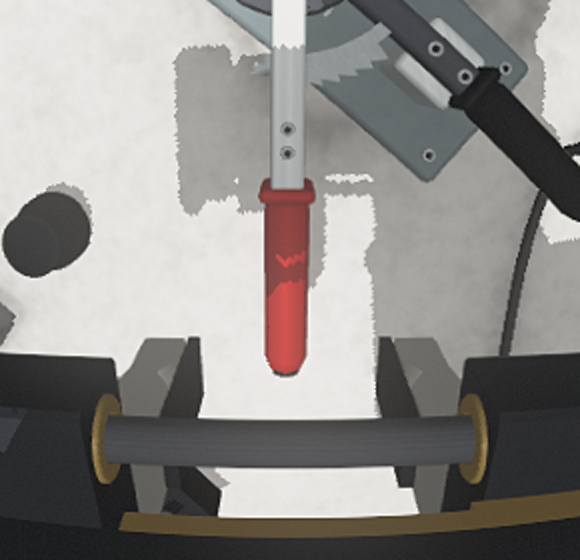

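The sleeve is aligned with the tool's axis: centre at column 286, end at (286,374). Predicted was 284 and 378. The fingers straddle it.

>>> play_rows:
  rows:
    - {"slide": [0, 0.007, 0.15], "delta_rot": [0, 0, 0], "fingers": 0.2}
    - {"slide": [0, 0, 0.2], "delta_rot": [0, 0, 0], "fingers": 0.2}
    - {"slide": [0, 0, 0.2], "delta_rot": [0, 0, 0], "fingers": 0.2}
    - {"slide": [0, 0, 0.08], "delta_rot": [0, 0, 0], "fingers": 0.2}
    - {"slide": [0, 0, 0], "delta_rot": [0, 0, 0], "fingers": 0}
    - {"slide": [0, 0, 0], "delta_rot": [0, 0, 0], "fingers": -0.2}
    - {"slide": [0, 0, 0], "delta_rot": [0, 0, 0], "fingers": -0.4}
    - {"slide": [0, 0, 0], "delta_rot": [0, 0, 0], "fingers": -0.5}
  squeeze: 25

```text
time_s: 15.68
tcp_pos: [0.5319, 0.1951, 0.0514]
eef_rot: [-179.9, 0.0, -54.7]
contact_force: [-0.1, 1.1, -0.0]
gripper_width: 0.0234
gripper_force: 0.0
```

>>> play_rows:
  rows:
    - {"slide": [0, 0, 0], "delta_rot": [0, 0, 0], "fingers": -0.7}
    - {"slide": [0, 0, 0], "delta_rot": [0, 0, 0], "fingers": -1}
    - {"slide": [0, 0, 0], "delta_rot": [0, 0, 0], "fingers": -1}
    - {"slide": [0, 0, 0], "delta_rot": [0, 0, 0], "fingers": -1}

```text
time_s: 16.18
tcp_pos: [0.5324, 0.1955, 0.0513]
eef_rot: [-179.9, -0.0, -54.7]
contact_force: [3.2, 3.0, 4.6]
gripper_width: 0.0175
gripper_force: 25.0
```

>>> play_rows:
  rows:
    - {"slide": [0.0002, 0.0193, 0], "delta_rot": [0, 0, -0.25], "fingers": -1}
    - {"slide": [0.0002, 0.0193, 0], "delta_rot": [0, 0, -0.25], "fingers": -1}
    - {"slide": [0.0002, 0.0193, 0], "delta_rot": [0, 0, -0.25], "fingers": -1}
    - {"slide": [0.0002, 0.0193, 0], "delta_rot": [0, 0, -0.25], "fingers": -1}
    - {"slide": [0.0002, 0.0193, 0], "delta_rot": [0, 0, -0.25], "fingers": -1}
    - {"slide": [0, 0, 0], "delta_rot": [0, 0, 0], "fingers": -1}

```text
time_s: 16.92
tcp_pos: [0.5206, 0.1863, 0.0513]
eef_rot: [-179.9, -0.0, -48.9]
contact_force: [1.7, 3.1, 5.1]
gripper_width: 0.0179
gripper_force: 25.0
```

>>> play_rows:
  rows:
    - {"slide": [0.0002, 0.0193, 0], "delta_rot": [0, 0, -0.25], "fingers": -1}
    - {"slide": [0.0002, 0.0193, 0], "delta_rot": [0, 0, -0.25], "fingers": -1}
    - {"slide": [0.0002, 0.0193, 0], "delta_rot": [0, 0, -0.25], "fingers": -1}
    - {"slide": [0.0002, 0.0193, 0], "delta_rot": [0, 0, -0.25], "fingers": -1}
    - {"slide": [0.0002, 0.0193, 0], "delta_rot": [0, 0, -0.25], "fingers": -1}
    - {"slide": [0, 0, 0], "delta_rot": [0, 0, 0], "fingers": -1}

```text
time_s: 17.68
tcp_pos: [0.5103, 0.1763, 0.0513]
eef_rot: [-179.9, -0.0, -43.2]
contact_force: [2.2, 3.4, 4.9]
gripper_width: 0.0177
gripper_force: 25.0
```

>>> play_rows:
  rows:
    - {"slide": [0.0002, 0.0193, 0], "delta_rot": [0, 0, -0.25], "fingers": -1}
    - {"slide": [0.0002, 0.0193, 0], "delta_rot": [0, 0, -0.25], "fingers": -1}
    - {"slide": [0.0002, 0.0193, 0], "delta_rot": [0, 0, -0.25], "fingers": -1}
    - {"slide": [0.0002, 0.0193, 0], "delta_rot": [0, 0, -0.25], "fingers": -1}
    - {"slide": [0, 0, 0], "delta_rot": [0, 0, 0], "fingers": -1}
    - {"slide": [0, 0, 0], "delta_rot": [0, 0, 0], "fingers": -1}

```text
time_s: 18.42
tcp_pos: [0.503, 0.1679, 0.0512]
eef_rot: [-179.9, -0.0, -38.6]
contact_force: [3.1, 4.2, 5.4]
gripper_width: 0.0177
gripper_force: 25.0
```

>>> play_rows:
  rows:
    - {"slide": [0, 0.0193, 0], "delta_rot": [0, 0, -0.25], "fingers": -1}
    - {"slide": [0, 0.0097, 0], "delta_rot": [0, 0, -0.125], "fingers": -1}
    - {"slide": [0, 0, 0], "delta_rot": [0, 0, 0], "fingers": -1}
    - {"slide": [0, 0, 0], "delta_rot": [0, 0, 0], "fingers": -1}

```text
time_s: 18.92
tcp_pos: [0.5002, 0.1643, 0.0512]
eef_rot: [-179.9, -0.0, -36.9]
contact_force: [3.0, 3.3, 5.8]
gripper_width: 0.0175
gripper_force: 25.0
```

>>> play_rows:
  rows:
    - {"slide": [0, 0.0097, 0], "delta_rot": [0, 0, -0.125], "fingers": -1}
    - {"slide": [0, 0, 0], "delta_rot": [0, 0, 0], "fingers": -1}
    - {"slide": [0, 0, 0], "delta_rot": [0, 0, 0], "fingers": -1}

```text
time_s: 19.3
tcp_pos: [0.4994, 0.1632, 0.0513]
eef_rot: [-179.9, -0.0, -36.3]
contact_force: [2.4, 4.0, 5.7]
gripper_width: 0.0176
gripper_force: 25.0
```

>>> play_rows:
  rows:
    - {"slide": [0, 0.0097, 0], "delta_rot": [0, 0, -0.125], "fingers": -1}
    - {"slide": [0, 0, 0], "delta_rot": [0, 0, 0], "fingers": -1}
    - {"slide": [0, 0, 0], "delta_rot": [0, 0, 0], "fingers": -1}

```text
time_s: 19.68
tcp_pos: [0.4985, 0.1621, 0.0512]
eef_rot: [-179.9, -0.0, -35.7]
contact_force: [2.9, 4.0, 5.1]
gripper_width: 0.0181
gripper_force: 25.0
```

>>> play_rows:
  rows:
    - {"slide": [0, 0.0097, 0], "delta_rot": [0, 0, -0.125], "fingers": -1}
    - {"slide": [0, 0, 0], "delta_rot": [0, 0, 0], "fingers": -1}
    - {"slide": [0, 0, 0], "delta_rot": [0, 0, 0], "fingers": -1}

```text
time_s: 20.05
tcp_pos: [0.4977, 0.161, 0.0512]
eef_rot: [-179.9, -0.0, -35.2]
contact_force: [3.0, 4.0, 6.3]
gripper_width: 0.0176
gripper_force: 25.0
```

>>> play_rows:
  rows:
    - {"slide": [0, 0.0097, 0], "delta_rot": [0, 0, -0.125], "fingers": -1}
    - {"slide": [0, 0, 0], "delta_rot": [0, 0, 0], "fingers": -1}
    - {"slide": [0, 0, 0], "delta_rot": [0, 0, 0], "fingers": -1}

```text
time_s: 20.42
tcp_pos: [0.497, 0.1599, 0.0513]
eef_rot: [-179.9, -0.0, -34.6]
contact_force: [3.7, 4.6, 4.8]
gripper_width: 0.0178
gripper_force: 25.0
```

>>> play_rows:
  rows:
    - {"slide": [0, 0.0097, 0], "delta_rot": [0, 0, -0.125], "fingers": -1}
    - {"slide": [0, 0, 0], "delta_rot": [0, 0, 0], "fingers": -1}
    - {"slide": [0, 0, 0], "delta_rot": [0, 0, 0], "fingers": -1}

```text
time_s: 20.8
tcp_pos: [0.4962, 0.1587, 0.0513]
eef_rot: [-179.9, -0.0, -34.0]
contact_force: [4.0, 5.0, 4.6]
gripper_width: 0.0179
gripper_force: 25.0
```

Run:
```python
from plant import r
from h import *
import pickle
s=r.get_state();c=r.capture("scene");sd=r.capture("side");w=r.capture("wrist")
d=pickle.load(open("c0.pkl","rb"));s7,c7=pickle.load(open("w7.pkl","rb"))
k=lambda im:cv2.resize(im[150:250,200:330],None,fx=3,fy=3,interpolation=cv2.INTER_CUBIC)
a=np.hstack([k(c['image']),k(sd['image'])])
b=cv2.resize(w["image"][0:200,106:406],None,fx=1.3,fy=1.3,interpolation=cv2.INTER_CUBIC)
b2=cv2.resize(c7["image"][0:200,106:406],None,fx=1.3,fy=1.3,interpolation=cv2.INTER_CUBIC)
cv2.imwrite("pics/w8.png",np.vstack([a,np.hstack([b,b2])]))
print(s['tcp_pos'],s['eef_rot'],s['contact_force'],s['time_s'])
pickle.dump((s,c,sd,w),open("w8.pkl","wb"))
```

```text
[0.49619583 0.15872844 0.05125942] [-1.79863625e+02 -4.94887938e-02 -3.40227948e+01] [4.02756451 4.95661464 4.59135638] 20.8
```

View pics/w8.png

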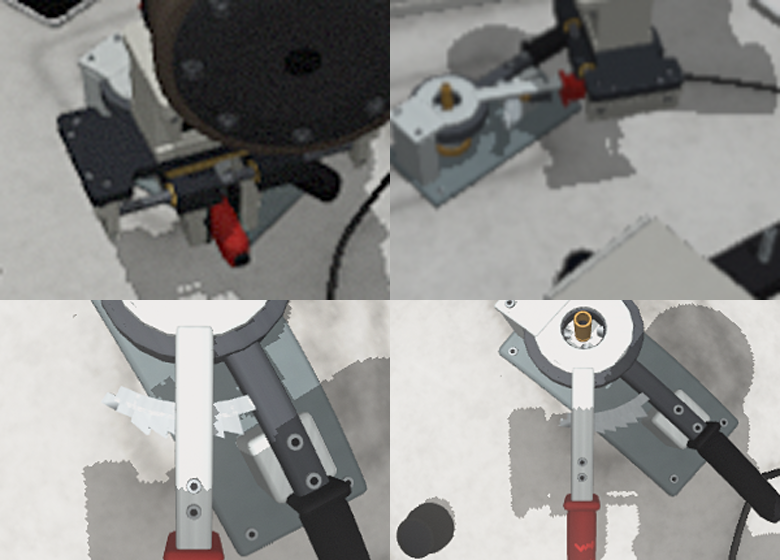

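Bottom left (now) and bottom right (fully open) both show the silver arm upright in the wrist frame, with its centreline at columns 194 and 583. So the turn equals the change in tool yaw, about 0.36 rad. I'll check the handle's angle against the open picture by its arm edges.

Run:
```python
import pickle
from h import *
s7,c7=pickle.load(open("w7.pkl","rb"));s8,_,_,c8=pickle.load(open("w8.pkl","rb"))
def edges(c,s,x0,x1,rows,z=.078):
    g=cv2.GaussianBlur(cv2.cvtColor(c['image'],cv2.COLOR_BGR2LAB),(3,3),0).astype(float)
    L=[];R=[]
    mid=(x0+x1)//2
    for v in rows:
        e=np.abs(np.diff(g[v,x0:x1],axis=0)).sum(1);m=mid-x0
        l=x0+np.argmax(e[:m])+.5;rr=mid+np.argmax(e[m:])+.5
        L.append((l,v));R.append((rr,v))
    out=[]
    for E in (L,R):
        P=np.array([atz(c,u,v,z,s)[:2] for u,v in E])
        vx,vy,px,py=cv2.fitLine(P.astype(np.float32),cv2.DIST_HUBER,0,1e-4,1e-4).ravel()
        a=np.degrees(np.arctan2(vy,vx));a=a%180;out.append(a)
    print(np.round(out,2),[u for u,_ in L][::6],[u for u,_ in R][::6]);return np.mean(out)
a7=edges(c7,s7,238,270,range(100,146));a8=edges(c8,s8,233,277,range(50,170))
print('theta',np.radians(a8-a7))
```

```text
[125.15 125.39] [np.float64(246.5), np.float64(246.5), np.float64(246.5), np.float64(246.5), np.float64(251.5), np.float64(246.5), np.float64(251.5), np.float64(246.5)] [np.float64(260.5), np.float64(260.5), np.float64(260.5), np.float64(261.5), np.float64(254.5), np.float64(261.5), np.float64(254.5), np.float64(260.5)]
[146.58 146.4 ] [np.float64(241.5), np.float64(241.5), np.float64(240.5), np.float64(240.5), np.float64(240.5), np.float64(239.5), np.float64(239.5), np.float64(239.5), np.float64(239.5), np.float64(237.5), np.float64(241.5), np.float64(241.5), np.float64(241.5), np.float64(241.5), np.float64(240.5), np.float64(240.5), np.float64(253.5), np.float64(242.5), np.float64(249.5), np.float64(251.5)] [np.float64(269.5), np.float64(269.5), np.float64(269.5), np.float64(269.5), np.float64(268.5), np.float64(270.5), np.float64(268.5), np.float64(268.5), np.float64(271.5), np.float64(268.5), np.float64(268.5), np.float64(268.5), np.float64(268.5), np.float64(268.5), np.float64(268.5), np.float64(268.5), np.float64(255.5), np.float64(268.5), np.float64(268.5), np.float64(257.5)]
theta 0.37039804
```

Tool yaw (0.361), TCP arc (0.358) and the arm edges in the pictures (0.370) agree. The handle is past the third click (0.33) and well short of the fourth (0.427).

```bash
python3 -c "
from plant import r
print(r.close_job())"
```

```text
the job is handed in; nothing more can be done
None
```

The gold contact stands fully home in the crimp tool and released. The red handle is held gripped at about 0.36 rad, which by angle is three clicks, though I saw no clear force drop at the third. The job is handed in, with no verdict returned.

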